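# Lift the egg out of the pedal keeper with tongs

### The job

The glazed egg in the clear-hooded keeper is due for inspection and must not be touched by the gripper itself. Press the keeper's front pedal all the way down to its stop so that the hood springs open, then pick up the kitchen tongs, close their jaws round the egg and lift it about 10 cm straight out of its seat. Finish while still holding the egg up, still and clear of everything, in the tongs; do not drop it, and leave the egg cup, candlestick and roll of tape where they stand.

Things in the scene. Friction and masses are not known exactly. Their poses are not given: they have to be found in the camera images.
- keeper: Keeper, fixed: grey and white base 112 (x) x 116 (y) x 21 mm under a clear hood 110 x 110 mm, its top 91 mm above the bench. Origin: centre of the underside, on the bench. z up; -x is the front (pedal), +x the back (hood hinge). The catch hook at the front, on the centre line, is 14 mm wide and 43 mm high. The opened hood stands wholly behind x = 45 mm, up to 140 mm high
- seat (a point): Centre of the rim of the round wooden seat that holds the egg, in the middle of the keeper; 39 mm across, rim 36 mm above the bench
- hood (a joint): Angle of the clear hood, rad: 0 shut and latched, 1.75 fully open (tipped back past upright). A spring opens it in about 1 s when the pedal frees the catch, and it stays open
- treadle (a joint): Angle of the pedal, rad: 0 at rest, 0.23 at its stop. The catch frees the hood at about 0.15. A spring brings the pedal back up; it takes about 7 N at the pad to reach the stop
- treadle_pad (a point): Middle of the top of the pedal's black rubber pad (40 x 36 mm), 135 mm in front of the keeper's origin; press it straight down. At rest about 34 mm above the bench, at the stop 17 mm lower. The steel pedal is 40 mm wide, hinged 63 mm in front of the keeper's origin at 10 mm height, and slopes up towards the front
- egg: Glazed terracotta-coloured egg, 42 mm across, 56 mm tall, 30 to 65 g, standing blunt end down in the keeper's seat. Origin: its lowest point; z along it to the pointed end
- egg_center (a point): Centre of the egg at its widest, 26 mm above its lowest point; in the seat about 54 mm above the bench
- tongs: Steel spring tongs, 212 mm long, 18 mm high, 90 g, lying flat and open on the bench. Origin: on the underside, on the centre line midway along the black hand grips, near the centre of mass. x along the tongs to the jaws, y across (arms close along y), z up. Round hinge (18 mm wide) at x = -90 mm; jaws at x = 85 to 113 mm. When the hand closes, both arms move alike about the centre line
- tongs_grip (a point): Midway between the two flat black hand grips, 9 mm above the underside: pinch here from above, fingers closing along the tongs' y. Grips 60 mm long (x -30 to 30 mm), 18 mm high, 50 mm over their outsides when open, parallel when pinched to 47 mm. Pinched to 45 to 48 mm the tongs can be carried firmly, the jaws still wide enough to pass round the egg
- tongs_jaw (a point): Midway between the two jaws, 99 mm ahead of tongs_grip along the tongs' x, 9 mm above the underside. The jaws are shallow V-shaped cups, 16 mm high; open, 65 mm between their edges and 73 mm between their hollows; with the grips pinched to 46 mm, about 8 mm less
- tongs_left (a joint): Angle of each arm, rad (both move alike): 0 open, 0.13 fully closed (jaws 23 mm apart). Per 0.01 rad the grips close by 1.8 mm in all and the jaws by 3.8 mm. On the egg it reads about 0.07, with 37 mm over the grips. The spring presses outwards with about 5 N on each grip when open and 10 N on the egg
- egg_cup: Bystander: white egg cup with a gilt rim, 49 mm wide, 62 mm high. Origin: centre of its underside
- candlestick: Bystander: brass candlestick, 72 mm wide, 125 mm high. Origin: centre of its underside
- tape: Bystander: roll of buff tape lying flat, 103 mm wide, 25 mm high. Origin: centre of its underside
Not all that is in view belongs to the job. Leave any orange look-alike of the keeper alone.

How it is judged:
By the outcome, as a careful person would: the job done as asked, in the order asked, and still so for the second after the job is handed in, while the arm keeps its last pose, push and grip.
It also fails if it takes over 58 s, if anything falls off the work surface, if the arm or the gripper's body presses on something with over 40 N, if the wrist force passes 120 N, or if a joint passes its speed limit or range.

### The arm

A 6-joint arm with a two-finger parallel gripper is mounted at the origin on a cart in front of the work surface, level with it; the furniture and walls round the work are solid. World frame = base frame: x ahead of the robot, y to its left, z up, the work surface at z = 0. Lengths are in m, angles in rad, forces in N, time in s.
With the tool pointing down it reaches from about 0.3 to 0.775 m from the base axis. Payload 14.6 kg.
Tool frame: the origin (TCP) lies on the centre line of the jaws, within the pads' length; the fingertips stand 22 mm ahead of it and the grasp point (between the pads) lies 3 mm ahead of it; z points along the fingers, y is the direction in which the jaws open and shut (so a half turn about z gives the same grasp; the last joint's range is limited). The gripper opens to 94 mm and grips with 3 to 60 N. Pads are 16 mm wide; open, the fingers measure 119 mm over their backs; the gripper's body (75 mm by 177 mm) begins 78 mm behind the grasp point.
Start: joints at [1.249, 0.3, 1.521, -0, 1.321, -0.067], TCP at [0.139, 0.532, 0.227] pointing down, gripper open.
Joint ranges: [-3.03, 3.03], [-0.79, 2.21], [0.23, 2.52], [-1.04, 4.18], [0, 3.07], [-2.55, 2.55]. Speed limits (rad/s): [2.22, 2.22, 2.57, 3.14, 3.14, 3.14].

### API

Orientations are given as a rotation vector (axis times angle).
In Python, from plant import ctrl gives the robot as it stands.
- The arm moves only by the shell command python3 -m inch 'ROWS'. ROWS is JSON, a list of rows, each a list of 3 entries, a list of its own where there are three numbers: the shift along the tool's x, y, z in mm, then the turn, a rotation vector about the tool's x, y, z in degrees, then the closure, from -1 (fully open) to 1 (shut), so that 0 is half open. A call has 1 to 12 rows; each row shifts and turns the commanded pose from where the row before left it, along the tool's axes as they then stand; what a row does not reach is not made up. A row lasts 1/12 s, in which the tool goes at most 41.7 mm and 7.16 degrees, less where a joint would pass 70% of its speed; a pose out of reach is approached as far as the arm can. A call with a gripper value outside its range is refused whole. The fingers move at their own pace and stop on an object; the grip force is fixed at half the most. Time passes only in rows, so rows that do not move let the fingers close. It gives the time, the measured TCP pose, the force and the opening at its end, in the units of the state.
- ctrl.observe(): the state, without advancing time (a new reading comes with each control period).
- ctrl.capture(name): name is "side" or "top" or "wrist"; returns the picture (400x640x3 uint8, red, green, blue); there is no depth.
- ctrl.camera_info(name): a dict with "fx", "fy", "cx", "cy" (pixels), "extrinsics" (4x4, takes a point from camera to world coordinates). Camera axes: x right, y up, looking along -z (the intrinsics and any distortion apply to the point x, -y, -z); pixel columns grow to the right and rows downward; lengths in m; the calibration is good to about 2 mm. A picture is of the moment at which its call begins: read the wrist's pose just before it. camera_info takes no time and is no camera call; for the wrist camera it gives the pose at the moment of the call.
- ctrl.close_job(): hands the job in, once; it reports no verdict.
The state is a dict: "time": time; "q": joint angles; "qd": joint speeds; "joint_torque": joint torques, N m; "tool_pos": TCP position; "orientation": TCP orientation; "force": force on the tool from outside, world axes, zero at the start; "wrist_torque": the same for the moment, N m; "opening": finger opening in m.
Only numpy, scipy, OpenCV 4.12 (cv2) and the standard library are available. Lean on these libraries where they do the work, as an engineer would, in place of code of your own. Each camera call takes 0.05 s, during which the arm holds its last target.

## Working session

There is one attempt and no reset: what is moved stays moved. The work goes in short steps, Python scripts to look and compute and a shell command to move; the robot and the scene stay as the last step left them, time stands still between calls to the robot, and variables do not carry over. Pictures are saved under pics/ and viewed, and the job is handed in when it is done.

```bash
ls; mkdir -p pics; cat > h.py <<'E'
import numpy as np,cv2
from plant import ctrl
from scipy.spatial.transform import Rotation as R
def cap(n,f):
    ci=ctrl.camera_info(n); im=ctrl.capture(n); cv2.imwrite('pics/'+f+'.png',im[:,:,::-1]); np.save('pics/'+f+'.npy',im)
    np.savez('pics/'+f+'_ci.npz',**{k:np.array(v) for k,v in ci.items() if k in('fx','fy','cx','cy','extrinsics')}); return im,ci
def load(f): 
    return np.load('pics/'+f+'.npy'),{k:v for k,v in np.load('pics/'+f+'_ci.npz').items()}
def ray(ci,u,v):
    E=np.array(ci['extrinsics']); d=np.array([(u-ci['cx'])/ci['fx'],-(v-ci['cy'])/ci['fy'],-1.]); d=E[:3,:3]@d
    return E[:3,3],d/np.linalg.norm(d)
def onz(ci,u,v,z):
    o,d=ray(ci,u,v); return o+d*(z-o[2])/d[2]
def proj(ci,p):
    E=np.array(ci['extrinsics']); c=E[:3,:3].T@(np.array(p)-E[:3,3]); return ci['cx']+ci['fx']*c[0]/-c[2], ci['cy']+ci['fy']*c[1]/c[2]
E
python3 - <<'E'
from h import *
for n in('side','top','wrist'):
    im,ci=cap(n,n+'0'); print(n,{k:np.round(v,3).tolist() if not isinstance(v,str) else v for k,v in ci.items()})
print(ctrl.observe())
E
```

```text
pics
side {'fx': 436.448, 'fy': 436.448, 'cx': 315.371, 'cy': 198.435, 'extrinsics': [[0.997, -0.047, 0.058, 0.633], [0.072, 0.432, -0.899, -1.086], [0.017, 0.901, 0.434, 0.63], [0.0, 0.0, 0.0, 1.0]]}
top {'fx': 370.082, 'fy': 370.082, 'cx': 318.714, 'cy': 196.334, 'extrinsics': [[0.002, 0.994, -0.112, 0.484], [-1.0, -0.0, -0.02, 0.05], [-0.02, 0.112, 0.993, 1.004], [0.0, 0.0, 0.0, 1.0]]}
wrist {'fx': 308.876, 'fy': 308.876, 'cx': 318.488, 'cy': 201.619, 'extrinsics': [[0.252, -0.941, -0.227, 0.073], [0.968, 0.245, 0.059, 0.549], [0.0, -0.234, 0.972, 0.385], [0.0, 0.0, 0.0, 1.0]]}
{'time': 0.15, 'q': array([ 1.24941991e+00,  3.00339117e-01,  1.52141318e+00,  8.09885914e-06,
        1.32071653e+00, -6.65829427e-02]), 'qd': array([-0.00012059, -0.00209293, -0.00218933, -0.00130357,  0.00151708,
       -0.00061342]), 'joint_torque': array([-4.98969021e-04, -5.31954682e+01, -3.52827251e+01,  7.08050025e-02,
        2.35649437e-02, -5.09154029e-05]), 'tool_pos': array([0.13856136, 0.53207866, 0.22702976]), 'orientation': array([-3.99127579e-01, -3.11595735e+00,  1.34802416e-03]), 'force': array([-0.40539358, -0.18573618, -0.20659384]), 'wrist_torque': array([-0.02380763, -0.02210224, -0.01894378]), 'opening': 0.0940776455312999}
```

View pics/top0.png

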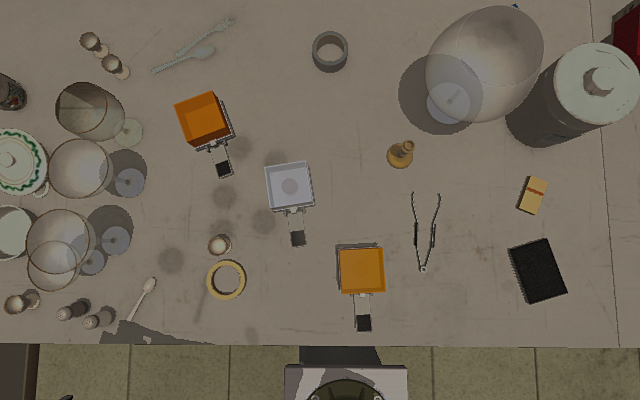

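View pics/side0.png

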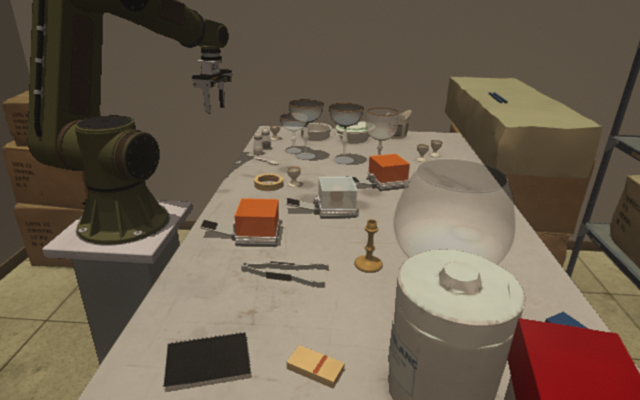

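View pics/wrist0.png

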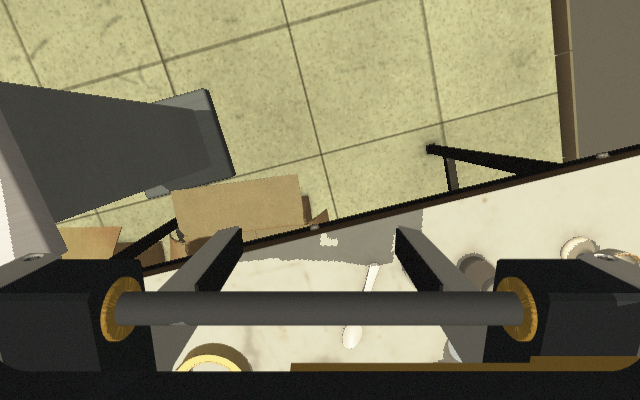

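Top view: the clear-hooded keeper is at (290,187), with its pad at (298,240). It could be confused with the orange look-alikes at (203,118) and (361,270). The tongs have their hinge at (423,270) and jaws at (412,195) and (439,195); the spoons at (190,50) and (145,295) are not them. I'm choosing the clear one and checking it in a crop.

```bash
python3 - <<'E'
from h import *
im,_=load('top0'); a=cv2.resize(im[150:255,250:335],None,fx=5,fy=5,interpolation=cv2.INTER_CUBIC)
b=cv2.resize(im[180:285,390:455],None,fx=5,fy=5,interpolation=cv2.INTER_CUBIC)
cv2.imwrite('pics/c0.png',np.hstack([a,b])[:,:,::-1])
im,_=load('side0'); cv2.imwrite('pics/c1.png',cv2.resize(im[160:300,200:400],None,fx=4,fy=4,interpolation=cv2.INTER_CUBIC)[:,:,::-1])
E
```

```text
(no output)
```

View pics/c0.png

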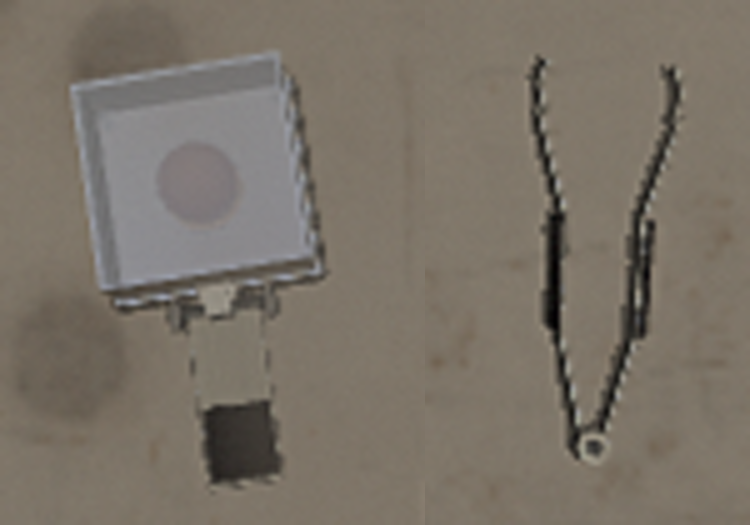

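View pics/c1.png

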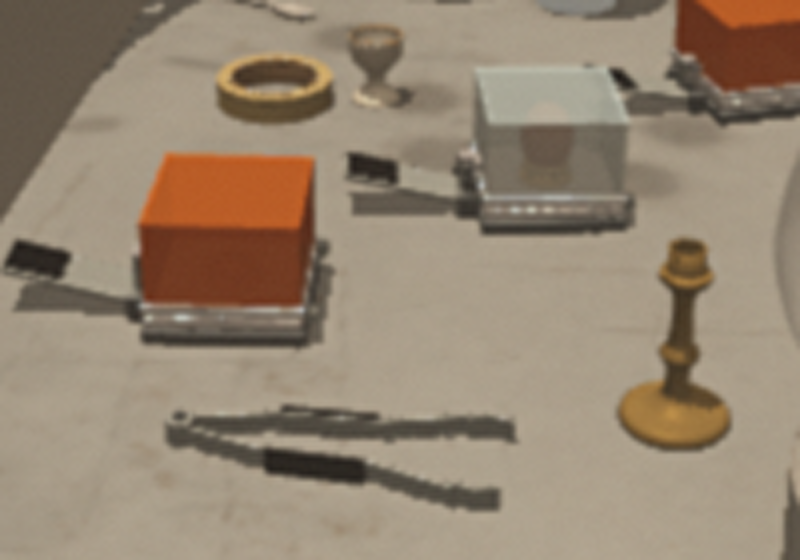

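The crop confirms it: the egg is visible through the clear hood, and the tongs lie open with their jaws away from the robot. Measuring next.

```bash
python3 - <<'E'
from h import *
im,ci=load('top0'); g=im.astype(int).sum(2)/3
def cent(x0,x1,y0,y1,m):
    s=m[y0:y1,x0:x1]; n,l,st,c=cv2.connectedComponentsWithStats(s.astype(np.uint8)); i=1+np.argmax(st[1:,4]); return c[i]+[x0,y0],st[i]
c,st=cent(285,312,228,250,g<60); print('pad',c,st); pad=onz(ci,*c,.034);print(pad)
cc=lambda x,y,x0,y0:((x+.5)/5-.5+x0,(y+.5)/5-.5+y0)
# egg in crop (199,184)
egg=onz(ci,*cc(199,184,250,150),.060); print('egg',egg)
# hood top corners z=.091
H=[onz(ci,*cc(x,y,250,150),.091) for x,y in [(72,86),(277,53),(320,262),(104,290)]]
H=np.array(H); print(H, H.mean(0)); print([np.linalg.norm(H[i]-H[i-1]) for i in range(4)])
d=egg-pad; print('axis',d[:2],np.linalg.norm(d[:2]),np.degrees(np.arctan2(d[1],d[0])))
for a,b in((3,0),(2,1)):
    e=H[b]-H[a]; print(np.degrees(np.arctan2(e[1],e[0])))
# tongs
hin=onz(ci,*cc(593-425,447,390,180),.018)
J=[onz(ci,*cc(x-425,y,390,180),.017) for x,y in [(540,62),(670,70),(537,105),(676,100)]]
print('hinge',hin,'J',J)
jm=(J[0]+J[1])/2; e=jm-hin; print(np.linalg.norm(e[:2]),np.degrees(np.arctan2(e[1],e[0])))
G=[onz(ci,*cc(x-425,y,390,180),.018) for x,y in [(555,212),(553,328),(650,222),(642,335),(548,270),(652,275)]]
print('grips',np.array(G),np.mean(G[:4],0))
for n,p,z in (('cup',(219,244),.03),('tape',(226,280),.0125),('candle',(400,156),.06)): print(n,onz(ci,*p,z))
print('cand base', onz(ci,397,158,0))
# side check
s,cs=load('side0')
for n,p in(('pad',pad),('egg',egg),('hin',hin),('jm',jm)): print(n,proj(cs,p))
E
```

```text
pad [297.45833333 237.73958333] [  6   2  15  16 192]
[0.48492215 0.12468335 0.034     ]
egg [0.61647931 0.14458497 0.06      ]
[[0.66192306 0.20596872 0.091     ]
 [0.6785552  0.10291217 0.091     ]
 [0.57302092 0.0809309  0.091     ]
 [0.55907203 0.18813458 0.091     ]] [0.6181428  0.14448659 0.091     ]
[np.float64(0.10438577764812786), np.float64(0.1043900473508781), np.float64(0.10779916662377584), np.float64(0.10810735718061638)]
axis [0.13155716 0.01990162] 0.13305397368328203 8.602330597016971
9.837150638445245
11.765666098334849
hinge [ 0.40447534 -0.20329196  0.018     ] J [array([ 0.60707535, -0.18136712,  0.017     ]), array([ 0.60272602, -0.25032149,  0.017     ]), array([ 0.58395801, -0.1791618 ,  0.017     ]), array([ 0.58662237, -0.25294661,  0.017     ])]
0.20081803018511116 -3.583669165424804
grips [[ 0.52691674 -0.18691564  0.018     ]
 [ 0.46601072 -0.18420075  0.018     ]
 [ 0.52168715 -0.23673678  0.018     ]
 [ 0.4624692  -0.2306018   0.018     ]
 [ 0.49635294 -0.18240331  0.018     ]
 [ 0.49381866 -0.23686192  0.018     ]] [ 0.49427095 -0.20961374  0.018     ]
cup [0.46821562 0.33112129 0.03      ]
tape [0.37360435 0.3145279  0.0125    ]
candle [ 0.69562593 -0.14133331  0.06      ]
cand base [ 0.70348973 -0.14513327  0.        ]
pad (np.float64(292.71170690561695), np.float64(200.6091486391442))
egg (np.float64(335.5879179934135), np.float64(192.29096025439478))
hin (np.float64(244.2831417010417), np.float64(263.19699738019426))
jm (np.float64(325.4968067153246), np.float64(271.1365580366853))
```

```bash
cat >> h.py <<'E'
def go(p,yawy,o=None):
    """tool-frame shift (mm, in target orientation) & turn; yawy=world angle (deg) of tool y, tool down"""
    o=o or ctrl.observe(); a=np.radians(yawy); y=np.array([np.cos(a),np.sin(a),0]); z=np.array([0,0,-1.]); x=np.cross(y,z)
    Rt=np.stack([x,y,z],1); Rc=R.from_rotvec(o['orientation']).as_matrix()
    d=np.array(p)-o['tool_pos']
    print('turn deg',np.round(np.degrees(R.from_matrix(Rc.T@Rt).as_rotvec()),2),'then shift mm',np.round(Rt.T@d*1e3,1),'| shift in present axes',np.round(Rc.T@d*1e3,1),'t',o['time'],'F',np.round(o['force'],1),'open',round(o['opening']*1e3,1),'pos',np.round(o['tool_pos'],4))
E
python3 - <<'E'
from h import *
go([.4848,.1235,.12],100)
E
```

```text
turn deg [-5.00e-02 -1.00e-02 -2.46e+01] then shift mm [-270.  -462.5  107. ] | shift in present axes [-438.  -308.   107.3] t 0.15 F [-0.4 -0.2 -0.2] open 94.1 pos [0.1386 0.5321 0.227 ]
```

```bash
python3 -m inch '[[[0,0,0],[0,0,-6],1],[[0,0,0],[0,0,-6],1],[[0,0,0],[0,0,-6],1],[[0,0,0],[0,0,-6.6],1],[[-15,-26,0],[0,0,0],1],[[-15,-26,0],[0,0,0],1],[[-15,-26,0],[0,0,0],1],[[-15,-26,0],[0,0,0],1],[[-15,-26,0],[0,0,0],1],[[-15,-26,0],[0,0,0],1],[[-15,-26,0],[0,0,0],1],[[-15,-26,0],[0,0,0],1]]'
python3 -m inch '[[[-15,-26,0],[0,0,0],1],[[-15,-26,0],[0,0,0],1],[[-15,-26,0],[0,0,0],1],[[-15,-26,0],[0,0,0],1],[[-15,-26,0],[0,0,0],1],[[-15,-26,0],[0,0,0],1],[[-15,-26,0],[0,0,0],1],[[-15,-26,0],[0,0,0],1],[[-15,-26,0],[0,0,0],1],[[-15,-20,0],[0,0,0],1],[[0,0,0],[0,0,0],1],[[0,0,0],[0,0,0],1]]'
python3 - <<'E'
from h import *
go([.4848,.1235,.12],100)
cap('wrist','wrist1')
E
```

```text
time: 1.15
tool_pos: [0.2936, 0.3469, 0.2274]
orientation: [0.274, -3.13, 0.0]
force: [0.2, -0.2, -0.5]
opening: 0.0177
time: 2.15
tool_pos: [0.485, 0.1234, 0.227]
orientation: [0.271, -3.129, 0.0]
force: [-1.0, 0.2, -0.4]
opening: 0.0008
turn deg [ 0.   -0.06 -0.11] then shift mm [2.00e-01 1.00e-01 1.07e+02] | shift in present axes [0.00e+00 1.00e-01 1.07e+02] t 2.15 F [-1.   0.2 -0.4] open 0.8 pos [0.485  0.1234 0.227 ]
```

View pics/wrist1.png

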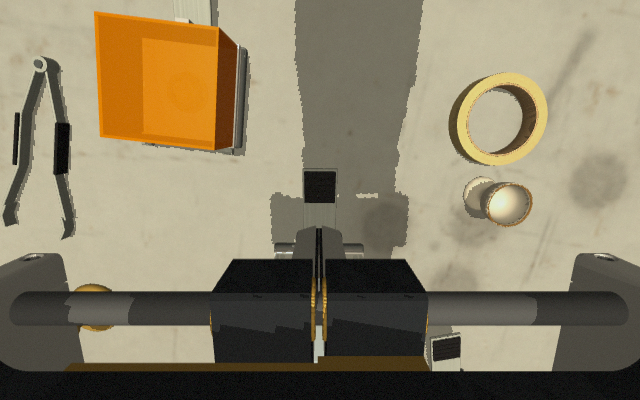

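```bash
python3 - <<'E'
from h import *
im,ci=load('wrist1'); print(ci['extrinsics'].round(3))
g=im.astype(int).sum(2)/3
s=(g<60)[165:206,295:345]; n,l,st,c=cv2.connectedComponentsWithStats(s.astype(np.uint8)); i=1+np.argmax(st[1:,4]); u=c[i]+[295,165]; print(u,st[i]); print(onz(ci,*u,.034), proj(ci,[.4848,.1235,.034]))
E
```

```text
[[-0.172 -0.958 -0.23   0.418]
 [ 0.985 -0.167 -0.041  0.112]
 [ 0.001 -0.234  0.972  0.385]
 [ 0.     0.     0.     1.   ]]
[319.29808661 186.32930514] [  9   6  32  32 993]
[0.48301212 0.12467343 0.034     ] (np.float64(318.0325801752668), np.float64(187.65454276368314))
```

```bash
python3 -m inch '[[[0,0,28],[0,0,0],1],[[0,0,28],[0,0,0],1],[[0,0,28],[0,0,0],1],[[0,0,28],[0,0,0],1],[[0,0,28],[0,0,0],1],[[0,0,20],[0,0,0],1],[[0,0,0],[0,0,0],1]]'
python3 -m inch '[[[0,0,4],[0,0,0],1],[[0,0,4],[0,0,0],1],[[0,0,4],[0,0,0],1],[[0,0,4],[0,0,0],1],[[0,0,4],[0,0,0],1],[[0,0,4],[0,0,0],1],[[0,0,0],[0,0,0],1]]'
```

```text
time: 2.78
tool_pos: [0.4822, 0.1247, 0.0641]
orientation: [0.275, -3.124, 0.001]
force: [-0.9, 1.2, -0.1]
opening: 0.0009
time: 3.37
tool_pos: [0.4846, 0.1241, 0.043]
orientation: [0.274, -3.129, 0.0]
force: [-1.6, 0.9, 5.2]
opening: 0.0004
```

```bash
python3 -m inch '[[[0,0,2],[0,0,0],1],[[0,0,2],[0,0,0],1],[[0,0,0],[0,0,0],1],[[0,0,0],[0,0,0],1]]'
python3 -m inch '[[[0,0,1],[0,0,0],1],[[0,0,1],[0,0,0],1],[[0,0,0],[0,0,0],1],[[0,0,0],[0,0,0],1]]'
```

```text
time: 3.7
tool_pos: [0.4846, 0.1241, 0.0395]
orientation: [0.274, -3.129, 0.0]
force: [-4.8, 0.6, 5.4]
opening: 0.0001
time: 4.03
tool_pos: [0.4846, 0.1241, 0.0385]
orientation: [0.274, -3.129, 0.0]
force: [-9.4, -2.2, 20.1]
opening: 0.0004
```

```bash
python3 -m inch '[[[0,0,0],[0,0,0],1],[[0,0,0],[0,0,0],1],[[0,0,0],[0,0,0],1],[[0,0,0],[0,0,0],1],[[0,0,0],[0,0,0],1],[[0,0,0],[0,0,0],1],[[0,0,0],[0,0,0],1],[[0,0,0],[0,0,0],1]]'
python3 - <<'E'
from h import *
a,_=cap('side','side2'); b,_=cap('top','top2')
cv2.imwrite('pics/c2.png',np.hstack([cv2.resize(a[120:260,240:400],None,fx=2.5,fy=2.5),cv2.resize(b[120:260,240:400],None,fx=2.5,fy=2.5)])[:,:,::-1])
E
```

```text
time: 4.7
tool_pos: [0.4846, 0.1241, 0.0385]
orientation: [0.274, -3.129, 0.0]
force: [-11.0, -1.9, 20.0]
opening: 0.0004
```

View pics/c2.png

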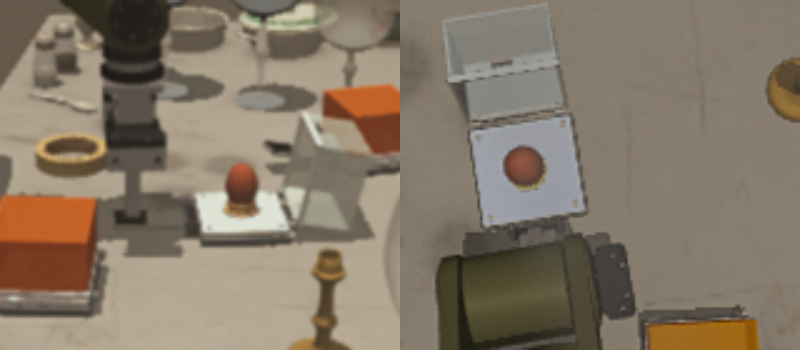

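The pedal is at its stop (tip height 16.5 mm, 20 N), and both views show the hood wide open with the egg exposed. Measuring the egg and planning the move to the tongs.

```bash
python3 - <<'E'
from h import *
rs=[]
for f,(x0,x1,y0,y1) in(('top2',(270,310,165,215)),('side2',(320,350,175,210))):
    im,ci=load(f); i=im.astype(int)
    m=((i[:,:,0]>1.6*i[:,:,1])&(i[:,:,0]>50))[y0:y1,x0:x1]
    n,l,st,c=cv2.connectedComponentsWithStats(m.astype(np.uint8)); k=1+np.argmax(st[1:,4]); u=c[k]+[x0,y0]; print(f,u,st[k]); print(onz(ci,*u,.056))
    rs.append(ray(ci,*u))
(o1,d1),(o2,d2)=rs
A=np.stack([d1,-d2],1); t=np.linalg.lstsq(A,o2-o1,rcond=None)[0]; p,q=o1+t[0]*d1,o2+t[1]*d2; print(p,q)
go([.4945,-.2092,.15],86.5)
E
```

```text
top2 [286.64864865 185.2027027 ] [12 15 10 12 74]
[0.6201801  0.15216469 0.056     ]
side2 [336.12173913 191.82608696] [ 11  11  11  12 115]
[0.61792439 0.15686549 0.056     ]
[0.61979971 0.15187871 0.05864856] [0.61798613 0.15172917 0.05837195]
turn deg [-0.   -0.02 13.5 ] then shift mm [ -30.2 -332.1 -111.5] | shift in present axes [  48.2 -330.  -111.5] t 4.8 F [-10.   -1.   20.3] open 0.1 pos [0.4846 0.1241 0.0385]
```

```bash
python3 -m inch '[[[0,0,-10],[0,0,0],1],[[0,0,-26],[0,0,0],1],[[0,0,-26],[0,0,0],1],[[0,0,-26],[0,0,0],1],[[0,0,-24],[0,0,0],1],[[0,0,0],[0,0,6.7],1],[[0,0,0],[0,0,6.8],1],[[-3,-30,0],[0,0,0],0],[[-3,-30,0],[0,0,0],-0.6],[[-3,-30,0],[0,0,0],-0.6],[[-3,-30,0],[0,0,0],-0.6],[[-3,-30,0],[0,0,0],-0.6]]'
python3 -m inch '[[[-3,-30,0],[0,0,0],-0.6],[[-3,-30,0],[0,0,0],-0.6],[[-3,-30,0],[0,0,0],-0.6],[[-3,-30,0],[0,0,0],-0.6],[[-3,-30,0],[0,0,0],-0.6],[[0,-30,0],[0,0,0],-0.6],[[0,0,0],[0,0,0],-0.6],[[0,0,0],[0,0,0],-0.6]]'
python3 - <<'E'
from h import *
go([.4945,-.2092,.12],86.5)
cap('wrist','wrist3');cap('top','top3')
im,ci=load('top3'); 
i=im.astype(int); m=((i[:,:,0]>1.25*i[:,:,2])&(i[:,:,0]>1.2*i[:,:,1]))
cv2.imwrite('pics/c3.png',np.hstack([cv2.resize(im[160:220,255:325],None,fx=5,fy=5,interpolation=2),cv2.resize(np.dstack([m*255]*3).astype(np.uint8)[160:220,255:325],None,fx=5,fy=5,interpolation=0)])[:,:,::-1])
E
```

```text
time: 5.8
tool_pos: [0.4906, -0.028, 0.1496]
orientation: [0.096, 3.14, -0.0]
force: [0.3, 0.1, -0.3]
opening: 0.0305
time: 6.47
tool_pos: [0.4943, -0.2082, 0.1492]
orientation: [-0.1, -3.14, -0.0]
force: [0.7, 0.2, 0.0]
opening: 0.0751
turn deg [ 0.   -0.01 -0.13] then shift mm [-0.3 -1.  29.2] | shift in present axes [-0.3 -1.  29.2] t 6.4667 F [0.7 0.2 0. ] open 75.1 pos [ 0.4943 -0.2082  0.1492]
```

View pics/c3.png

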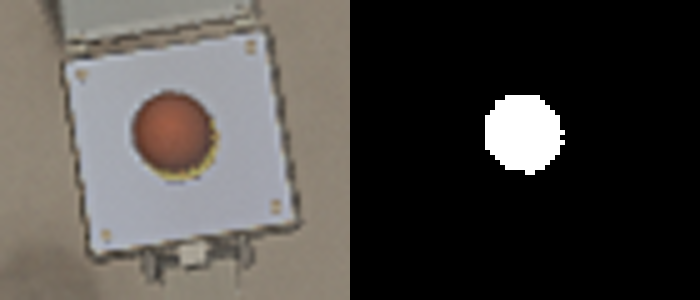

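View pics/wrist3.png

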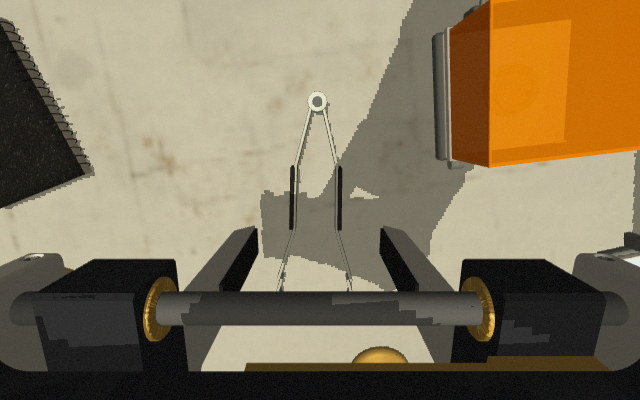

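```bash
python3 - <<'E'
from h import *
im,ci=load('top3'); i=im.astype(int)
m=((i[:,:,0]>1.25*i[:,:,2])&(i[:,:,0]>1.2*i[:,:,1]))[170:205,270:305]
M=cv2.moments(m.astype(np.uint8),True); u=(M['m10']/M['m00']+270,M['m01']/M['m00']+170); print(u,M['m00'],onz(ci,*u,.055))
# base corners (crop/5, z=.021)
C=np.array([onz(ci,(x+.5)/5-.5+255,(y+.5)/5-.5+160,.021) for x,y in[(66,62),(266,33),(300,225),(92,257)]]);print(C.mean(0),C)
for a,b in((3,0),(2,1)): e=C[b]-C[a]; print(np.degrees(np.arctan2(e[1],e[0])),np.linalg.norm(e))
hk=onz(ci,(193+.5)/5-.5+255,(255+.5)/5-.5+160,.043); print('hook',hk)
w,cw=load('wrist3')
hin=onz(cw,317,101.5,.018); g=[onz(cw,x,y,.018) for x,y in((290,167),(289,229),(342,167),(342,229))]
print('hinge',hin,'grips',np.array(g),np.mean(g,0)); 
d=np.mean(g,0)-hin; print(np.degrees(np.arctan2(d[1],d[0])),np.linalg.norm(d))
print([np.round(onz(cw,x,286,.017),4) for x in (282,350)])
g=im.astype(int).sum(2)/3
E
```

```text
(289.1855670103093, 186.17525773195877) 194.0 [0.61776978 0.14565049 0.055     ]
[0.61671072 0.14473851 0.021     ] [[0.661275   0.20737933 0.021     ]
 [0.67696393 0.09931736 0.021     ]
 [0.57287594 0.08062548 0.021     ]
 [0.55572803 0.19163188 0.021     ]]
8.485847722365545 0.1067152522485836
10.18053175536837 0.10575299036856345
hook [0.55518784 0.13568545 0.043     ]
hinge [ 0.40393016 -0.20341544  0.018     ] grips [[ 0.4608953  -0.23247021  0.018     ]
 [ 0.52181674 -0.23861877  0.018     ]
 [ 0.46397042 -0.1837391   0.018     ]
 [ 0.52511735 -0.18649581  0.018     ]] [ 0.49294995 -0.21033097  0.018     ]
-4.442119624868571 0.08928801116853978
[array([ 0.5835, -0.2513,  0.017 ]), array([ 0.588, -0.181,  0.017])]
```

```bash
python3 -m inch '[[[0.8,-1.6,25],[0,0,0.4],-0.6],[[0,0,25],[0,0,0],-0.6],[[0,0,25],[0,0,0],-0.6],[[0,0,20],[0,0,0],-0.6],[[0,0,15],[0,0,0],-0.6],[[0,0,8],[0,0,0],-0.6],[[0,0,0],[0,0,0],-0.6],[[0,0,0],[0,0,0],-0.6]]'
python3 - <<'E'
from h import *
go([.4935,-.2098,.025],86)
E
```

```text
time: 7.23
tool_pos: [0.494, -0.2082, 0.0319]
orientation: [0.106, 3.14, -0.0]
force: [0.0, 0.1, -0.1]
opening: 0.0751
turn deg [-0.01  0.01  0.15] then shift mm [ 0.4 -1.7  6.9] | shift in present axes [ 0.4 -1.7  6.9] t 7.2333 F [ 0.   0.1 -0.1] open 75.1 pos [ 0.494  -0.2082  0.0319]
```

```bash
python3 -m inch '[[[0.4,-1.7,4],[0,0,0.1],-0.6],[[0,0,3],[0,0,0],-0.6],[[0,0,0],[0,0,0],-0.4],[[0,0,0],[0,0,0],-0.2],[[0,0,0],[0,0,0],-0.1],[[0,0,0],[0,0,0],-0.05],[[0,0,0],[0,0,0],0],[[0,0,0],[0,0,0],0.02],[[0,0,0],[0,0,0],0.02],[[0,0,0],[0,0,0],0.02],[[0,0,0],[0,0,0],0.02]]'
python3 - <<'E'
from h import *
go([.4935,-.2098,.025],86)
E
```

```text
time: 8.15
tool_pos: [0.4933, -0.2104, 0.0247]
orientation: [0.11, 3.139, -0.0]
force: [-0.0, -0.3, 2.8]
opening: 0.0459
turn deg [-0.01  0.03 -0.  ] then shift mm [-0.1  0.6 -0.3] | shift in present axes [-0.1  0.6 -0.3] t 8.15 F [-0.  -0.3  2.8] open 45.9 pos [ 0.4933 -0.2104  0.0247]
```

```bash
python3 -m inch '[[[0,0,-3],[0,0,0],0.02],[[0,0,-8],[0,0,0],0.02],[[0,0,-14],[0,0,0],0.02],[[0,0,-20],[0,0,0],0.02],[[0,0,-20],[0,0,0],0.02],[[0,0,-20],[0,0,0],0.02],[[0,0,-20],[0,0,0],0.02],[[0,0,-20],[0,0,0],0.02],[[0,0,-10],[0,0,0],0.02],[[0,0,0],[0,0,0],0.02],[[0,0,0],[0,0,0],0.02]]'
python3 - <<'E'
from h import *
go([.52,.128,.16],99.5)
cap('side','side4');a,_=cap('wrist','wrist4')
E
```

```text
time: 9.07
tool_pos: [0.493, -0.2102, 0.1592]
orientation: [0.11, 3.14, -0.0]
force: [0.3, -1.0, -2.0]
opening: 0.0463
turn deg [ -0.    0.  -13.5] then shift mm [-82.5 329.1  -0.8] | shift in present axes [ -3.4 339.3  -0.8] t 9.0667 F [ 0.3 -1.  -2. ] open 46.3 pos [ 0.493  -0.2102  0.1592]
```

View pics/side4.png

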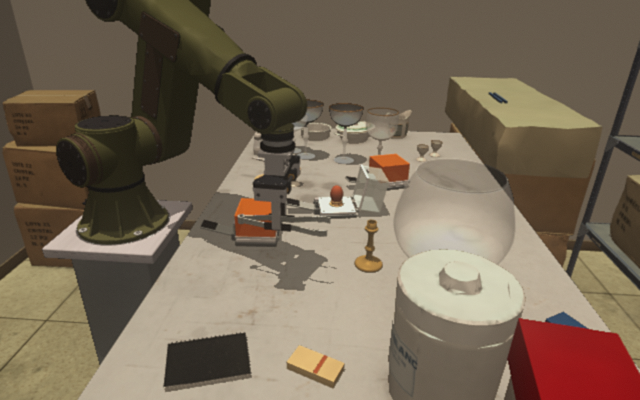

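View pics/wrist4.png

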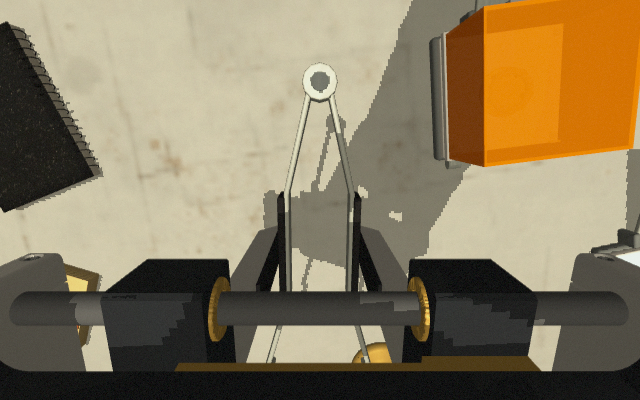

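```bash
python3 - <<'E'
from h import *
o=ctrl.observe(); Rc=R.from_rotvec(o['orientation']).as_matrix(); T=o['tool_pos']
w,cw=load('wrist4'); zt=T[2]-.025+.018
for n,u,z in(('hinge',(320,81),zt),('gripL',(279,193),zt),('gripR',(360,193),zt),('armL',(267,362),zt-.001),('armR',(369,362),zt-.001)):
    p=onz(cw,*u,z); print(n,np.round(p,4),'tool mm',np.round(Rc.T@(p-T)*1e3,1))
s,cs=load('side4')
cv2.imwrite('pics/c4.png',cv2.resize(s[170:250,190:345],None,fx=5,fy=5,interpolation=2)[:,:,::-1])
for x,y in((90,0),(-113,30),(-113,-30)):
    print(proj(cs,T+Rc@np.array([x,y,16])/1e3))
E
```

```text
hinge [ 0.4022 -0.2027  0.1512] tool mm [90.8  1.   7.2]
gripL [ 0.4582 -0.2291  0.1512] tool mm [ 33.  -21.4   7. ]
gripR [ 0.4613 -0.1848  0.1512] tool mm [33.  23.   7.1]
armL [ 0.5669 -0.2476  0.1502] tool mm [-76.7 -32.3   7.8]
armR [ 0.5714 -0.1831  0.1502] tool mm [-76.7  32.4   7.9]
(np.float64(240.70634120749506), np.float64(218.6818660740929))
(np.float64(328.666752681217), np.float64(219.9790862436404))
(np.float64(325.5631074737523), np.float64(232.77705696314558))
```

View pics/c4.png

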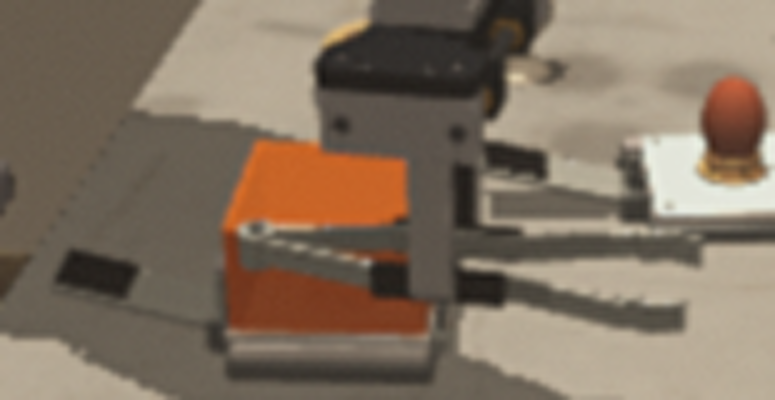

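```bash
python3 -m inch '[[[0,6,0],[0,0,-1.5],0.02],[[0,12,0],[0,0,-1.5],0.02],[[0,18,0],[0,0,-1.5],0.02],[[0,20,0],[0,0,-1.5],0.02],[[0,20,0],[0,0,-1.5],0.02],[[0,20,0],[0,0,-1.5],0.02],[[0,20,0],[0,0,-1.5],0.02],[[0,20,0],[0,0,-1.5],0.02],[[0,20,0],[0,0,-1.5],0.02],[[0,20,0],[0,0,0],0.02],[[0,16,0],[0,0,0],0.02],[[0,6,0],[0,0,0],0.02]]'
python3 - <<'E'
from h import *
go([.5199,.1290,.16],99.5)
E
```

```text
time: 10.17
tool_pos: [0.4778, -0.011, 0.1591]
orientation: [0.265, -3.13, -0.001]
force: [-0.1, -0.6, -1.9]
opening: 0.0464
turn deg [ 0.03 -0.04  0.19] then shift mm [-64.6 131.1  -0.9] | shift in present axes [-65.  130.9  -0.9] t 10.1667 F [-0.1 -0.6 -1.9] open 46.4 pos [ 0.4778 -0.011   0.1591]
```

```bash
python3 -m inch '[[[-4,8,0],[0,0,0],0.02],[[-8,16,0],[0,0,0],0.02],[[-10,20,0],[0,0,0],0.02],[[-10,20,0],[0,0,0],0.02],[[-10,20,0],[0,0,0],0.02],[[-10,20,0],[0,0,0],0.02],[[-8,16,0],[0,0,0],0.02],[[-5,10,0],[0,0,0],0.02],[[0,0,0],[0,0,0],0.02],[[0,0,0],[0,0,0],0.02],[[0,0,0],[0,0,0],0.02]]'
python3 - <<'E'
from h import *
go([.5199,.1290,.16],99.5)
a,ci=cap('top','top5'); b,cs=cap('side','side5')
cv2.imwrite('pics/c5.png',np.hstack([cv2.resize(a[140:240,250:340],None,fx=4,fy=4,interpolation=2),cv2.resize(b[130:230,270:380],None,fx=4,fy=4,interpolation=2)])[:,:,::-1])
E
```

```text
time: 11.08
tool_pos: [0.5211, 0.1248, 0.1593]
orientation: [0.26, -3.13, 0.0]
force: [0.3, -0.7, -1.2]
opening: 0.0463
turn deg [-0.01 -0.02 -0.02] then shift mm [ 0.5  4.3 -0.7] | shift in present axes [ 0.5  4.3 -0.7] t 11.0833 F [ 0.3 -0.7 -1.2] open 46.3 pos [0.5211 0.1248 0.1593]
```

View pics/c5.png

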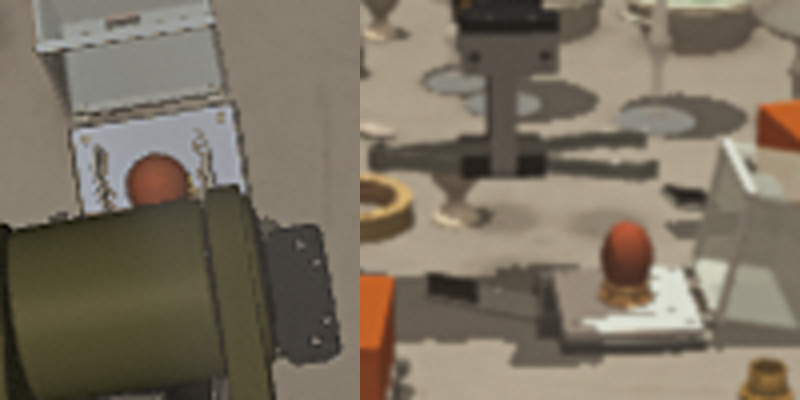

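```bash
python3 - <<'E'
from h import *
im,ci=load('top5'); o=ctrl.observe(); T=o['tool_pos'];Rc=R.from_rotvec(o['orientation']).as_matrix()
f=lambda x,y,z:onz(ci,(x+.5)/4-.5+250,(y+.5)/4-.5+140,z)
P=[f(97,147,.151),f(200,131,.151),f(98,170,.151),f(208,155,.151)]
for p in P: print(p, Rc.T@(p-T)*1e3)
print('model jaw',T+Rc@np.array([-99,0,16])/1e3)
E
python3 - <<'E'
from h import *
im,ci=load('side5'); i=im.astype(int)
m=((i[:,:,0]>1.25*i[:,:,2]+5)&(i[:,:,0]>1.2*i[:,:,1]))[180:206,320:350].astype(np.uint8)
n,l,st,c=cv2.connectedComponentsWithStats(m);k=1+np.argmax(st[1:,4]);print(st[k],c[k]+[320,180]);print(onz(ci,*(c[k]+[320,180]),.057))
E
```

```text
[0.6274286 0.1721008 0.151    ] [-112.59730111   29.3023859     8.49241222]
[0.63681364 0.11183606 0.151     ] [-111.9641767   -31.68545346    8.49901995]
[0.61382661 0.17130465 0.151     ] [-99.04909434  30.74944521   8.49242758]
[0.6226008  0.10705113 0.151     ] [-97.15873982 -34.07283195   8.4994662 ]
model jaw [0.61882495 0.1409633  0.14349576]
[ 10   5  13  21 237] [336.08438819 195.51476793]
[0.61863542 0.12770349 0.057     ]
```

```bash
python3 -m inch '[[[0,5,4],[0,0,0],0.02],[[0,0,10],[0,0,0],0.02],[[0,0,14],[0,0,0],0.02],[[0,0,14],[0,0,0],0.02],[[0,0,9],[0,0,0],0.02],[[0,0,3],[0,0,0],0.02],[[0,0,0],[0,0,0],0.02],[[0,0,0],[0,0,0],0.02],[[0,0,0],[0,0,0],0.02]]'
python3 - <<'E'
from h import *
go([.5199,.1297,.071],99.5)
a,ci=cap('top','top6'); b,cs=cap('side','side6')
cv2.imwrite('pics/c6.png',np.hstack([cv2.resize(a[150:205,260:325],None,fx=6,fy=6,interpolation=2),cv2.resize(b[155:210,290:355],None,fx=6,fy=6,interpolation=2)])[:,:,::-1])
E
```

```text
time: 11.93
tool_pos: [0.5208, 0.1306, 0.1061]
orientation: [-0.26, 3.13, 0.0]
force: [0.0, -0.4, -1.0]
opening: 0.0463
turn deg [-0.    0.06  0.  ] then shift mm [ 1.  -0.7 35.1] | shift in present axes [ 1.  -0.7 35.1] t 11.9333 F [ 0.  -0.4 -1. ] open 46.3 pos [0.5208 0.1306 0.1061]
```

View pics/c6.png

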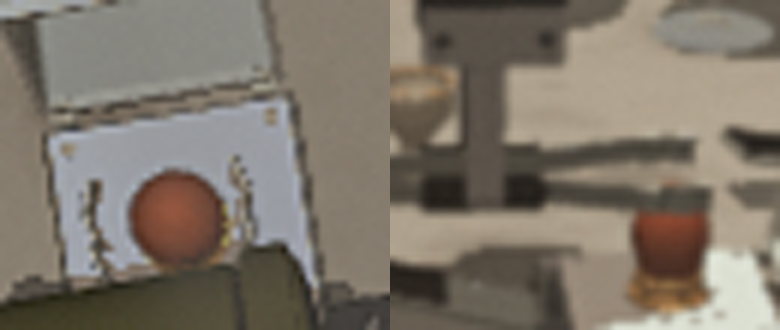

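```bash
python3 - <<'E'
from h import *
im,ci=load('top6'); o=ctrl.observe(); T=o['tool_pos'];Rc=R.from_rotvec(o['orientation']).as_matrix()
f=lambda x,y,z:onz(ci,(x+.5)/6-.5+260,(y+.5)/6-.5+150,z)
z=T[2]-.016+.008
for n,p in(('Ltip',f(96,181,z)),('Rtip',f(237,157,z)),('Lmid',f(90,212,z)),('Rmid',f(243,190,z)),('egg',f(177,217,.056))): print(n,p.round(4),(Rc.T@(p-T)*1e3).round(1))
s,cs=load('side6')
for n,t in(('near tip top',(-113,-29,8)),('near tip bot',(-113,-29,24)),('far tip top',(-113,29,8))):
    u=proj(cs,T+Rc@np.array(t)/1e3); print(n,(u[0]-290)*6+390,(u[1]-155)*6)
for x in(.616,.618,.620): u=proj(cs,[x,.1453,.056]); print('egg',(u[0]-290)*6+390,(u[1]-155)*6)
E
```

```text
Ltip [0.6278 0.1753 0.0981] [-113.1   26.4    8.1]
Rtip [0.6378 0.117  0.0981] [-113.3  -32.8    8.1]
Lmid [0.6149 0.1776 0.0981] [-100.7   30.8    8.1]
Rmid [0.624  0.1144 0.0981] [-99.2 -33.    8.1]
egg [0.6187 0.1458 0.056 ] [-99.2  -1.1  50.2]
near tip top 705.6566052001433 176.7153439610571
near tip bot 704.2762148917112 205.70282337457996
far tip top 689.0831266516109 131.6955155957795
egg 662.3545883131324 230.12536778590834
egg 666.215041175033 230.30473064130115
egg 670.0761500590262 230.4841239765367
```

```bash
python3 -m inch '[[[0,0.5,4],[0,0,0],0.02],[[0,0,8],[0,0,0],0.02],[[0,0,9],[0,0,0],0.02],[[0,0,8],[0,0,0],0.02],[[0,0,4],[0,0,0],0.02],[[0,0,2],[0,0,0],0.02],[[0,0,0],[0,0,0],0.02],[[0,0,0],[0,0,0],0.02],[[0,0,0],[0,0,0],0.02]]'
python3 - <<'E'
from h import *
go([.5208,.1306,.071],99.5)
a,ci=cap('top','top7'); b,cs=cap('side','side7')
cv2.imwrite('pics/c7.png',np.hstack([cv2.resize(a[150:205,260:325],None,fx=6,fy=6,interpolation=2),cv2.resize(b[165:220,290:355],None,fx=6,fy=6,interpolation=2)])[:,:,::-1])
E
```

```text
time: 12.78
tool_pos: [0.5205, 0.1311, 0.0708]
orientation: [-0.26, 3.13, 0.0]
force: [0.4, -1.4, -0.1]
opening: 0.0465
turn deg [0.   0.03 0.  ] then shift mm [-0.2 -0.5 -0.2] | shift in present axes [-0.2 -0.5 -0.2] t 12.7833 F [ 0.4 -1.4 -0.1] open 46.5 pos [0.5205 0.1311 0.0708]
```

View pics/c7.png

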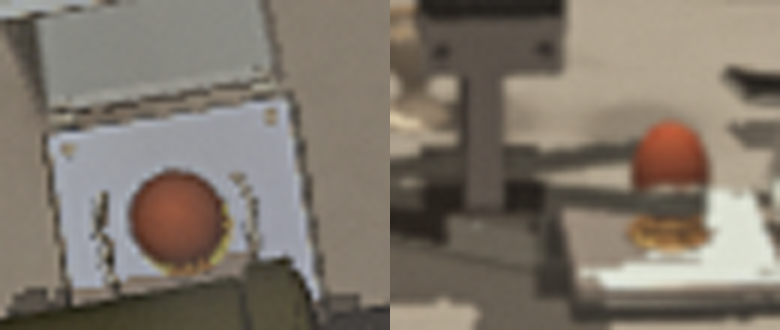

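```bash
python3 -m inch '[[[0,0,0],[0,0,0],0.06],[[0,0,0],[0,0,0],0.1],[[0,0,0],[0,0,0],0.13],[[0,0,0],[0,0,0],0.16],[[0,0,0],[0,0,0],0.19],[[0,0,0],[0,0,0],0.22],[[0,0,0],[0,0,0],0.25],[[0,0,0],[0,0,0],0.3],[[0,0,0],[0,0,0],0.4],[[0,0,0],[0,0,0],0.5],[[0,0,0],[0,0,0],0.6],[[0,0,0],[0,0,0],0.6]]'
python3 - <<'E'
from h import *
go([.5208,.1306,.071],99.5)
a,ci=cap('top','top8')
cv2.imwrite('pics/c8.png',cv2.resize(a[150:205,260:325],None,fx=6,fy=6,interpolation=2)[:,:,::-1])
E
```

```text
time: 13.88
tool_pos: [0.5204, 0.131, 0.0705]
orientation: [-0.26, 3.131, -0.0]
force: [0.5, 0.1, -0.5]
opening: 0.0357
turn deg [-0.  0. -0.] then shift mm [-0.4 -0.5 -0.5] | shift in present axes [-0.4 -0.5 -0.5] t 13.8833 F [ 0.5  0.1 -0.5] open 35.7 pos [0.5204 0.131  0.0705]
```

View pics/c8.png

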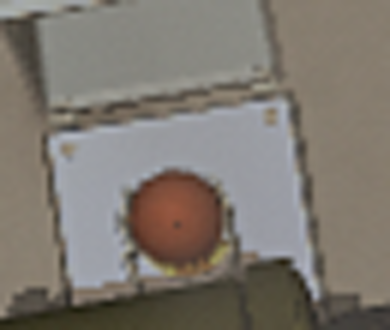

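```bash
python3 -m inch '[[[0,0,0],[0,0,0],0.6],[[0,0,0],[0,0,0],0.6],[[0,0,-1],[0,0,0],0.6],[[0,0,-2],[0,0,0],0.6],[[0,0,-3],[0,0,0],0.6],[[0,0,-4],[0,0,0],0.6],[[0,0,-5],[0,0,0],0.6],[[0,0,-5],[0,0,0],0.6],[[0,0,-5],[0,0,0],0.6],[[0,0,-3],[0,0,0],0.6],[[0,0,-2],[0,0,0],0.6],[[0,0,0],[0,0,0],0.6]]'
python3 - <<'E'
from h import *
go([.5204,.131,.17],99.5)
b,cs=cap('side','side9')
cv2.imwrite('pics/c9.png',cv2.resize(b[150:215,285:365],None,fx=7,fy=7,interpolation=2)[:,:,::-1])
E
```

```text
time: 14.93
tool_pos: [0.5205, 0.1311, 0.1009]
orientation: [-0.26, 3.13, 0.0]
force: [0.1, 0.2, -0.9]
opening: 0.0358
turn deg [0.   0.04 0.  ] then shift mm [  0.1  -0.  -69.1] | shift in present axes [  0.1  -0.  -69.1] t 14.9333 F [ 0.1  0.2 -0.9] open 35.8 pos [0.5205 0.1311 0.1009]
```

View pics/c9.png

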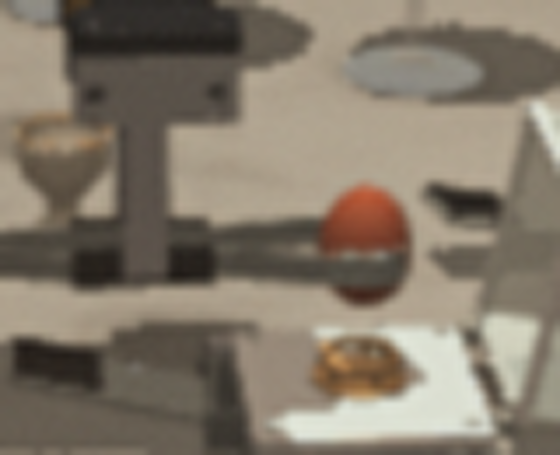

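The egg is up in the tongs and clear of the seat. Continuing to about 10 cm.

```bash
python3 -m inch '[[[0,0,-3],[0,0,0],0.6],[[0,0,-6],[0,0,0],0.6],[[0,0,-8],[0,0,0],0.6],[[0,0,-10],[0,0,0],0.6],[[0,0,-11],[0,0,0],0.6],[[0,0,-11],[0,0,0],0.6],[[0,0,-9],[0,0,0],0.6],[[0,0,-6],[0,0,0],0.6],[[0,0,-4],[0,0,0],0.6],[[0,0,-2],[0,0,0],0.6],[[0,0,0],[0,0,0],0.6],[[0,0,0],[0,0,0],0.6]]'
python3 -m inch '[[[0,0,0],[0,0,0],0.6],[[0,0,0],[0,0,0],0.6],[[0,0,0],[0,0,0],0.6],[[0,0,0],[0,0,0],0.6],[[0,0,0],[0,0,0],0.6],[[0,0,0],[0,0,0],0.6]]'
python3 - <<'E'
from h import *
go([.5204,.131,.17],99.5)
b,cs=cap('side','side10');a,_=cap('top','top10')
cv2.imwrite('pics/c10.png',np.hstack([cv2.resize(b[120:220,260:370],None,fx=4,fy=4,interpolation=2),cv2.resize(a[140:240,250:335],None,fx=4,fy=4,interpolation=2)])[:,:,::-1])
E
```

```text
time: 15.98
tool_pos: [0.5202, 0.131, 0.1701]
orientation: [0.26, -3.13, 0.0]
force: [-0.4, -0.1, -1.7]
opening: 0.0357
time: 16.48
tool_pos: [0.5203, 0.131, 0.1704]
orientation: [0.26, -3.131, 0.0]
force: [0.3, 0.5, -2.0]
opening: 0.0363
turn deg [-0. -0.  0.] then shift mm [-0.1 -0.   0.4] | shift in present axes [-0.1 -0.   0.4] t 16.4833 F [ 0.3  0.5 -2. ] open 36.3 pos [0.5203 0.131  0.1704]
```

View pics/c10.png

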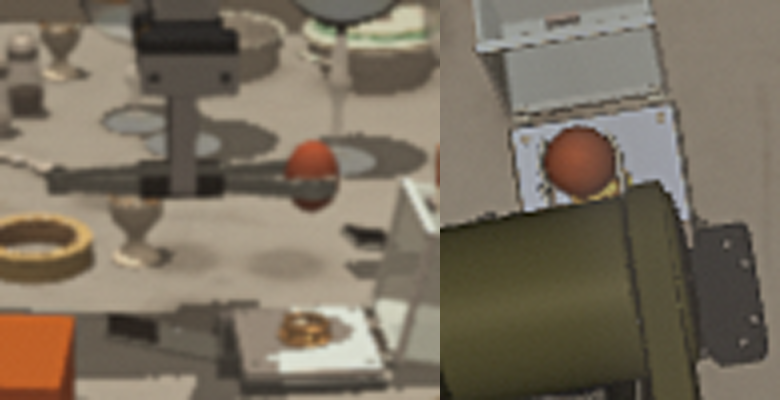

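View pics/side10.png

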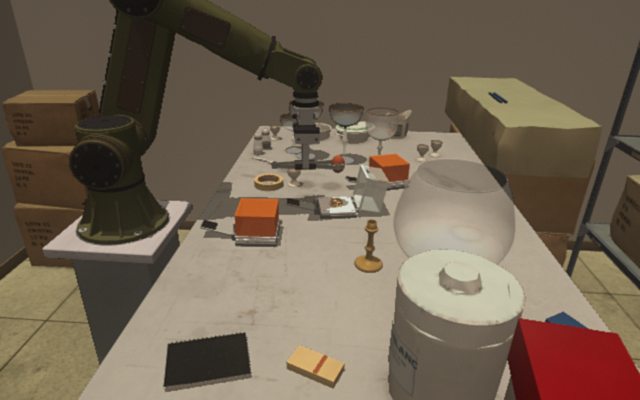

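The side view shows the egg held upright in the jaws at (338,160), well above the empty seat at (336,202). The hood is open at (368,190), and the egg cup, tape and candlestick have not moved. The arm is still and the grip opening is steady at about 36 mm, so I'm handing it in.

```bash
python3 -c "
from plant import ctrl
print(ctrl.close_job())"
```

```text
the job is handed in; nothing more can be done
None
```

The job is done and handed in at about 16.6 s of the 58 s allowed. The glazed egg is held still in the tongs, about 10 cm above its seat, and only the tongs touched it.

- **Pedal:** I pressed the pad down to its stop. The fingertips were 16.5 mm above the bench with 20 N on the tool. Both camera views showed the hood fully open.
- **Tongs and egg:** I picked up the tongs at 46 mm over the grips, lowered the jaws round the egg and closed them. The grips stopped at about 36 mm, and I lifted straight up by 99.9 mm.
- **Last checks:** The pictures showed the egg upright in the jaws and clear of everything, with the seat empty. By eye, the egg cup, candlestick and tape were where they started. The force reading was steady at about 2 N.
- **Disagreements:**
  - The grips closed to about 36 mm on the egg instead of the expected 37 mm.
  - An early measurement of the egg was about 7 mm off because part of the egg was in shadow. I measured it again before the grasp.
  - A later side-view check of the egg's sideways position was also off, because the mask took in the wooden seat. I did not use it.

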